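# Set the shaker's retaining fence and clamp it

### The job

The pink tube rack stands loose on the shaker platform: slide the retaining fence along its slot to the red line, pushing the rack ahead of it until you feel it seat squarely and firmly against the far rail, but without crushing it. Then swing the orange clamping lever clockwise until the fence is clamped hand-tight, without forcing it, and let go. Leave the tube stand, tip box and bottle beside the shaker where they stand.

Things in the scene. Friction and masses are not known exactly. Their poses are not given: they have to be found in the camera images.
- shaker: White bench-top shaker, fixed, with a 280 x 360 mm aluminium platform, its top 112 mm above the origin (centre of the underside, on the bench). z up; its y axis is the way the fence slides to the rail; the robot stands about on its -x side, within 20 degrees. In its frame (x, y): red line along x at y = 60 mm, far rail's face at y = 130, guide screw at (0, -22), clamp stud at (0, -82).
- mark (a point): Middle of the red line on the platform, at platform height; axes as the shaker's. The fence is set when the bottom of its front face (the fence's origin) is on this line; the rack then just fills the 70 mm to the far rail.
- rail (a point): Middle of the foot of the far rail's rubber face, which looks to -y; at platform height, axes as the shaker's. The rail is 200 mm long (x) and 35 mm tall.
- fence: Loose slate-blue metal retaining fence, about 0.45 kg: upright 160 mm long (x), 8 mm thick (y -8 to 0), 50 mm tall, rubber face towards the rack (+y); slotted foot 5 mm thick, 60 mm wide, reaching back to y = -166 mm. Origin: bottom of the front face, mid-length; z up. Its 9 mm slot rides on the 8 mm guide screw and clamp stud: it slides only along the shaker's y and cannot be lifted out.
- fence_top (a point): Middle of the upright's top edge, 50 mm above the platform. Push from behind (to +y) at mid-length, 20 to 45 mm above the platform: free there, over the guide screw's head (16 mm across, 11.5 mm high). Drag: fence alone 2 to 4 N, with the rack up to 7 N. At the rail all stops dead: 5 to 8 N above the drag seats the rack, over 18 N on the rack crushes it.
- rack: Loose pink tube rack, 130 (x) x 70 (y) x 30 mm, with capped tubes reaching 39 mm, about 0.25 kg. Origin: centre of its underside; z up. It starts 8 to 22 mm short of the far rail and a little askew. Home: its long side flat on the rail, origin 35 mm from it.
- lever: Orange clamping lever on a vertical axis through its origin (on the clamp stud, at platform height within 3 mm). x axis: out along its arm, a bar 10 mm wide, about 18 to 32 mm above the platform, with a round end 16 mm across and 41 mm high at 62 mm from the axis. Hub 30 mm across. Push or grasp it from above, fingertips 8 to 15 mm above the platform; it sinks 0 to 5 mm as it turns.
- lever_grip (a point): Point on the lever's arm, 55 mm from the axis, about 25 mm above the platform. Clockwise from above tightens. It swings freely (about 2 N sideways here) for an unknown 0.1 to 1.4 rad until it bites, then resists more and more, some 25 N per rad: 10 to 12 N sideways here is hand-tight, under 9 N is too loose, over 14 N overtightens. It stays where it is left.
- tube_stand: Bystander: green round stand with a blue-capped tube, 90 mm across, 121 mm tall, on the bench. Origin: centre of its underside.
- tip_box: Bystander: blue pipette-tip box with a clear lid, 85 x 125 x 62 mm, on the bench. Origin: centre of its underside.
- reagent: Bystander: amber bottle with a blue cap, 64 mm across, 130 mm tall, on the bench. Origin: centre of its underside.
Mind the look-alikes: they are no part of the job. Leave any green or turquoise look-alike of the fence alone.

How it is judged:
By the outcome, as a careful person would: the job done as asked, in the order asked, and still so for the second after the job is handed in, with the robot touching nothing.
It also fails if it takes over 72 s, if anything falls off the work surface, if the arm or the gripper's body presses on something with over 40 N, if the wrist force passes 120 N, or if a joint passes its speed limit or range.

### The arm

A 7-joint arm with a two-finger parallel gripper is mounted at the origin on the work surface. World frame = base frame: x ahead of the robot, y to its left, z up, the work surface at z = 0. Lengths are in m, angles in rad, forces in N, time in s.
With the tool pointing down it reaches from about 0.425 to 1.025 m from the base axis. Payload 3.6 kg.
Tool frame: the origin (TCP) lies on the centre line of the jaws, within the pads' length; the fingertips stand 17 mm ahead of it and the grasp point (between the pads) lies 2 mm behind it; z points along the fingers, y is the line along which they close (so a half turn about z gives the same grasp; the last joint's range is limited). The gripper opens to 85 mm and grips with 20 to 120 N. Pads are 22 mm wide; open, the fingers measure 114 mm over their backs; the gripper's body (76 mm by 85 mm) begins 54 mm behind the grasp point. The pads swing forward as they close: fully open they stand 13 mm farther back than shut.
Start: joints at [1.254, 0.591, 0.048, 1.609, -0.033, 0.943, -0.034], TCP at [0.16, -0.707, 0.248] pointing down, gripper open.
Joint ranges: [-2.69, 2.69], [-0.47, 2.24], [-1.27, 1.36], [0.19, 2.51], [-1.53, 4.68], [0.08, 2.07], [-3.09, 3.09]. Speed limits (rad/s): [2.57, 2.57, 3.14, 3.14, 3.14, 3.14, 3.14].

### API

Orientations are given as a rotation vector (axis times angle).
In Python, from plant import state, snapshot, finish_job, boxes_of, regions_of gives the robot as it stands.
- The arm moves only by the shell command python3 -m crank 'ROWS' [OPENING]. ROWS is JSON, one flat list of numbers, 6 for each row, row after row: the shift along the world's x, y, z in cm, then the turn, a rotation vector about the world's x, y, z in rad. A call has 1 to 8 rows; each row shifts and turns the commanded pose from where the row before left it; what a row does not reach is not made up. A row lasts 1/8 s, in which the tool goes at most 62.5 mm and 10.7 degrees, less where a joint would pass 70% of its speed; a pose out of reach is approached as far as the arm can. A call with a gripper value outside its range is refused whole. OPENING is the closure, from -1 (fully open) to 1 (shut), set as the call begins (- or left out, the last holds). The fingers move at their own pace and stop on an object; the grip force is fixed at half the most. Time passes only in rows, so rows that do not move let the fingers close. It gives the time, the measured TCP pose, the force, the opening and the grip force at its end, in the units of the state.
- state(): the state, without advancing time (a new reading comes with each control period).
- snapshot(name): name is "scene" or "top" or "wrist"; returns a dict with "img" (400x640x3 uint8, blue, green, red), "mtx" (3x3 intrinsics, pixels), "rvec" (rotation vector, rad) and "tvec" (3), from world to camera coordinates, as OpenCV has them. Camera axes: x right, y down, z forward; pixel columns grow to the right and rows downward; lengths in m; the calibration is good to about 2 mm. The wrist camera is an equidistant fisheye: a pixel r from the principal point sees the ray r / f radians off the axis. A picture is of the moment at which its call begins. There is no depth.
- finish_job(): hands the job in; it is judged then, once.
Trained networks look in a picture, given as the dict that the camera call returned (one of the last four; its "shot" number tells which), for a name from the list of things; names that differ only in an ending like _2 or _b are one class to them, and where a whole thing is asked for, a point or a joint stands for the part that bears it (a point fixed in the world has none). Each returns a list of dicts, best first, with "score" (0 to 1); they miss things now and then, are a little off and sometimes report something else, mostly with a low value. They report only what shows in the picture. A call takes as long as a camera call. They do not tell look-alikes from the thing itself.
- boxes_of(picture, query): "xy" ([column, row] in pixels, amid what is visible of it).
- regions_of(picture, query): "region" (400x640 bool, what is visible of it) and "xy" ([column, row] in pixels, amid what is visible of it).
The state is a dict: "time_s": time; "qpos": joint angles; "dq": joint speeds; "tau": joint torques, N m; "position": TCP position; "tool_rot": TCP orientation; "ft_force": force on the tool from outside, world axes, zero at the start; "moment": the same for the moment, N m; "grip_width": finger opening in m; "gripper_force": force on a finger pad.
Only numpy, scipy, OpenCV 4.12 (cv2) and the standard library are available. Lean on these libraries where they do the work, as an engineer would, in place of code of your own. Each camera call takes 0.05 s, during which the arm holds its last target. There are 200 camera calls.

## Working session

There is one attempt and no reset: what is moved stays moved. The work goes in short steps, Python scripts to look and compute and a shell command to move; the robot and the scene stay as the last step left them, time stands still between calls to the robot, and variables do not carry over. Pictures are saved under pics/ and viewed, at most 10 in all, crops included, and the job is handed in when it is done.

```bash
mkdir -p pics; ls; cat > h.py <<'E'
import numpy as np, cv2
from plant import state, snapshot, boxes_of, regions_of
def save(s,n): cv2.imwrite('pics/'+n+'.png',s["img"])
def ray(s,p):
    K=np.array(s["mtx"]);R=cv2.Rodrigues(np.array(s["rvec"],float))[0];t=np.array(s["tvec"],float).ravel()
    x=(p[0]-K[0,2])/K[0,0];y=(p[1]-K[1,2])/K[1,1]
    if s.get("fish"):
        r=np.hypot(x,y);d=np.array([x/r*np.sin(r),y/r*np.sin(r),np.cos(r)]) if r>1e-9 else np.array([0,0,1.])
    else: d=np.array([x,y,1.])
    d=R.T@d;return -R.T@t,d/np.linalg.norm(d)
def atz(s,p,z):
    c,d=ray(s,p);return c+d*(z-c[2])/d[2]
def tri(*sp):
    A=np.zeros((3,3));b=np.zeros(3);L=[ray(*q) for q in sp]
    for c,d in L:
        P=np.eye(3)-np.outer(d,d);A+=P;b+=P@c
    X=np.linalg.solve(A,b);return X,[float(np.linalg.norm((np.eye(3)-np.outer(d,d))@(X-c))) for c,d in L]
def proj(s,X):
    R=cv2.Rodrigues(np.array(s["rvec"],float))[0];t=np.array(s["tvec"],float).ravel();K=np.array(s["mtx"])
    c=R@np.array(X,float)+t
    if s.get("fish"):
        r=np.hypot(c[0],c[1]);th=np.arctan2(r,c[2]);u=c[:2]/r*th
    else: u=c[:2]/c[2]
    return np.array([K[0,0]*u[0]+K[0,2],K[1,1]*u[1]+K[1,2]])
E
python3 - <<'E'
from h import *
print(state())
S={}
for n in("scene","top"):
    s=S[n]=snapshot(n);save(s,n)
    print(n,{k:v for k,v in s.items() if k!="img"})
    for q in("shaker","mark","rail","fence","fence_top","rack","lever","lever_grip","tube_stand","tip_box","reagent"):
        print(q,[(np.round(b["xy"]).tolist(),round(b["score"],2)) for b in boxes_of(s,q)[:4]])
cv2.imwrite('pics/both.png',np.vstack([cv2.resize(S["scene"]["img"],(480,300)),cv2.resize(S["top"]["img"],(480,300))]))
E
```

```text
pics
{'time_s': 0.0, 'qpos': array([ 1.25450158,  0.59214109,  0.04829497,  1.60983576, -0.03331188,
        0.94270977, -0.0337136 ]), 'dq': array([-5.51112849e-06,  7.23531050e-04,  1.94844361e-04,  3.88195977e-04,
        3.77639731e-04,  1.82967710e-03, -1.56508496e-03]), 'tau': array([ 2.60189827e-04, -5.48691165e+01,  1.54645085e+00, -1.98122889e+01,
        9.34295560e-03,  8.76656180e-03,  4.05609285e-06]), 'position': array([ 0.16003054, -0.70629831,  0.24711991]), 'tool_rot': array([-3.11986421e+00, -3.49089958e-01,  5.82154424e-04]), 'ft_force': array([ 0.27039762,  0.95336845, -0.38519788]), 'moment': array([-0.02350211,  0.02314222,  0.01462421]), 'gripper_force': 0.0, 'grip_width': 0.08512918795167472}
scene {'mtx': array([[515.89773785,   0.        , 313.26854507],
       [  0.        , 515.89773785, 199.09208211],
       [  0.        ,   0.        ,   1.        ]]), 'rvec': array([ 2.21438857,  0.84780388, -0.33218425]), 'tvec': array([-0.45649077, -0.15282656,  1.86527187]), 'shot': 1}
shaker [([302.0, 221.0], 0.95)]
mark [([303.0, 220.0], 0.86)]
rail [([300.0, 221.0
[... 505 characters left out ...]
        , 313.90113147],
       [  0.        , 401.54832918, 197.72284391],
       [  0.        ,   0.        ,   1.        ]]), 'rvec': array([ 2.08918738, -2.14351083,  0.20117578]), 'tvec': array([0.08290898, 0.57381769, 1.22339197]), 'shot': 2}
shaker []
mark [([329.0, 202.0], 0.87)]
rail [([327.0, 204.0], 0.88)]
fence [([232.0, 156.0], 0.96), ([343.0, 193.0], 0.74), ([472.0, 198.0], 0.73)]
fence_top [([341.0, 199.0], 0.95), ([232.0, 155.0], 0.8), ([166.0, 193.0], 0.77), ([468.0, 203.0], 0.6)]
rack [([298.0, 212.0], 0.97)]
lever [([350.0, 190.0], 0.61)]
lever_grip [([356.0, 191.0], 0.68)]
tube_stand [([404.0, 166.0], 0.91)]
tip_box [([239.0, 211.0], 0.81)]
reagent [([408.0, 212.0], 0.8)]
```

```bash
python3 - <<'E'
import cv2
a=cv2.imread('pics/scene.png')[120:350,140:480];b=cv2.imread('pics/top.png')[90:310,210:500]
cv2.imwrite('pics/v1.png',cv2.resize(a,None,fx=2.3,fy=2.3,interpolation=2));cv2.imwrite('pics/v2.png',cv2.resize(b,None,fx=2.7,fy=2.7,interpolation=2))
E
```

```text
(no output)
```

View pics/v1.png

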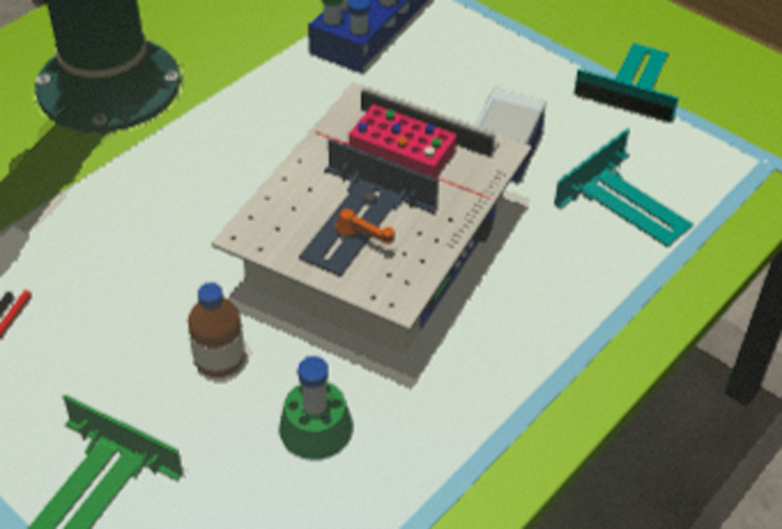

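View pics/v2.png

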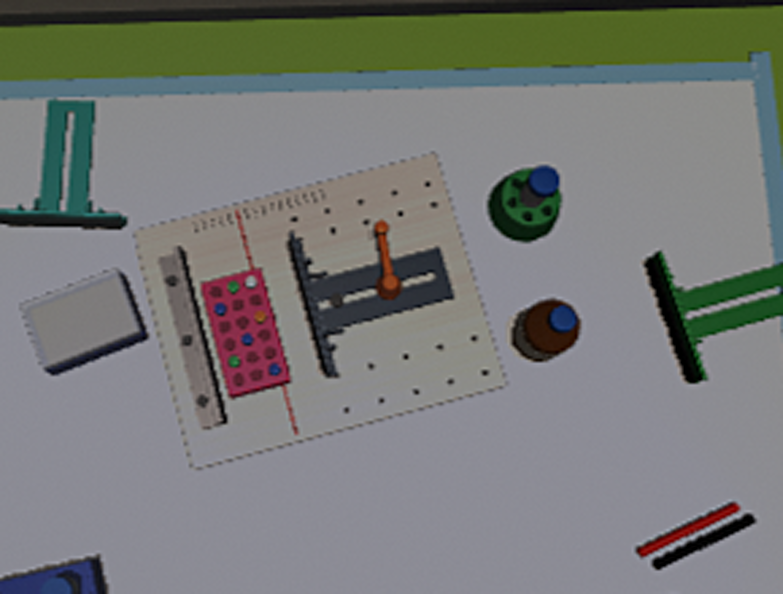

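The scene shows the slate-blue fence on the shaker at about scene (305,198) and top (325,203). Its look-alikes are teal at scene (420,157) and (410,206), and green at scene (180,328). The lever hub is at top (354,196), with its knob pointing to +x at top (351,174).

```bash
python3 - <<'E'
from h import *
from scipy.optimize import least_squares
S=snapshot("scene");T=snapshot("top")
t=lambda x,y:(210+x/2.7,90+y/2.7); s=lambda x,y:(140+x/2.3,120+y/2.3)
C=np.array([[.14,.18],[.14,-.18],[-.14,-.18],[-.14,.18]])
pt=[t(135,230),t(437,152),t(507,383),t(192,467)]; ps=[s(530,150),s(412,327),s(212,245),s(350,85)]
for a,b in zip(pt,ps): X,e=tri((T,a),(S,b));print('corner',X.round(4),np.round(e,4))
def W(p,c): return np.array([p[0]+np.cos(p[2])*c[0]-np.sin(p[2])*c[1],p[1]+np.sin(p[2])*c[0]+np.cos(p[2])*c[1],p[3]])
def res(p): return np.concatenate([proj(T,W(p,c))-a for c,a in zip(C,pt)]+[proj(S,W(p,c))-a for c,a in zip(C[:],ps)])
r=least_squares(res,[.6,-.1,.2,.112],loss='soft_l1');p=r.x;print('pose',p.round(4),r.fun.round(1))
np.save('shaker.npy',p)
def L(X): d=np.array(X[:2])-p[:2];c,q=np.cos(p[2]),np.sin(p[2]);return np.round([1e3*(c*d[0]+q*d[1]),1e3*(-q*d[0]+c*d[1]),1e3*(X[2]-.112)],1)
for n,a,b in(("fenceA(+x)",t(292,235),s(438,183)),("fenceB",t(333,376),s(330,142)),("knob",t(381,226),s(388,233)),("hub",t(390,285),s(347,218)),("railA",t(180,248),s(494,152)),("railB",t(222,422),s(361,92))):
    X,e=tri((T,a),(S,b));print(n,X.round(4),L(X),np.round(e,4))
for q in("fence_top","lever_grip","rack","lever","mark","rail"):
    for k,cam,z in(("top",T,.112),("scene",S,.112)):
        for b in boxes_of(cam,q)[:2]:
            zz={"fence_top":.162,"lever_grip":.137,"rack":.142,"lever":.14}.get(q,z)
            print(q,k,round(b["score"],2),L(atz(cam,b["xy"],zz)))
for n,c,z in(("red line",(0,.06),0),("guide",(0,-.022),.01),("stud",(0,-.082),.02)):
    w=W(p,c);w[2]=.112+z;print(n,w.round(4))
for r_ in regions_of(T,"rack")[:1]:
    m=r_["region"].astype(np.uint8);print(cv2.minAreaRect(cv2.findNonZero(m)))
    bx=cv2.boxPoints(cv2.minAreaRect(cv2.findNonZero(m)));print([L(atz(T,q,.142)).tolist() for q in bx])
E
```

```text
corner [0.6415 0.233  0.1042] [0.0006 0.0006]
corner [ 0.7255 -0.115   0.1119] [0.0027 0.0027]
corner [ 0.4549 -0.1807  0.1079] [0.0005 0.0005]
corner [0.3691 0.1679 0.1057] [0.0032 0.0032]
pose [0.548  0.0265 0.2378 0.1068] [-0.4 -0.1 -0.7 -0.3  0.1  0.1  0.6  0.6  0.6 -0.9 -0.9  1.6 -0.5  0.3
  1.1 -0.4]
fenceA(+x) [0.6202 0.0553 0.1547] [77.  11.1 42.7] [0.0023 0.0023]
fenceB [0.4649 0.0172 0.1544] [-82.9  10.6  42.4] [0.0044 0.0044]
knob [ 0.6281 -0.045   0.1477] [ 61.  -88.3  35.7] [0.0002 0.0002]
hub [ 0.5646 -0.0524  0.1349] [ -2.4 -80.5  22.9] [0.0014 0.0014]
railA [0.6163 0.1811 0.1197] [102.8 134.2   7.7] [0.001 0.001]
railB [0.4172 0.1346 0.1401] [-101.7  135.9   28.1] [0.0002 0.0002]
fence_top top 0.82 [147.6 460.9  50. ]
fence_top top 0.72 [ -1.1 -38.   50. ]
fence_top scene 0.86 [ -40.5 -529.9   50. ]
fence_top scene 0.71 [238.4 300.3  50. ]
lever_grip top 0.56 [ 10.1 -82.4  25. ]
lever_grip scene 0.57 [ 20.5 -89.8  25. ]
lever_grip scene 0.51 [ 41.9 -83.8  25. ]
rack top 0.93 [-2.8 97.1 30. ]
rack scene 0.55 [ 1.  69.2 30. ]
rack scene 0.52 [ 39.2 -90.2  30. ]
lever top 0.44 [ 18.8 -78.1  28. ]
lever scene 0.44 [ 30.2 -83.7  28. ]
lever scene 0.27 [ 36.5 -90.4  28. ]
mark top 0.95 [ 7.7 -3.4  0. ]
mark scene 0.88 [ 23.2 -59.6   0. ]
mark scene 0.48 [-12.8 112.6   0. ]
rail scene 0.74 [ 23.4 -66.7   0. ]
rail scene 0.15 [ -8.3 104.5   0. ]
red line [0.5338 0.0848 0.112 ]
guide [0.5532 0.0051 0.122 ]
stud [ 0.5673 -0.0532  0.132 ]
((300.15765380859375, 212.91152954101562), (45.8701286315918, 24.908445358276367), 74.74488067626953)
[[55.8, 126.2, 30.0], [56.4, 52.0, 30.0], [-80.8, 51.9, 30.0], [-81.1, 124.5, 30.0]]
```

```bash
python3 -m crank '[3.5,3.5,0.5,0,0,0,3.5,3.5,0.5,0,0,0,3.5,3.5,0.5,0,0,0,3.5,3.5,0.5,0,0,0,3.5,3.5,0,0,0,0,3.5,3.5,0,0,0,0,3.5,3.5,0,0,0,0,3.5,3.5,0,0,0,0]' 1
python3 -m crank '[1.5,5.2,0,0,0,0,1.5,5.2,0,0,0,0,1.5,5.2,0,0,0,0,1.5,5.2,0,0,0,0,1.5,5.2,0,0,0,0,1.5,5.2,0,0,0,0,1.5,5.2,0,0,0,0,1.2,5.2,0,0,0,0]'
python3 - <<'E'
from h import *
for n in("wrist","scene"):
    s=snapshot(n);save(s,n+"1");
    if n=="wrist": print({k:v for k,v in s.items() if k!="img"})
st=state();print(st["position"],st["tool_rot"],st["ft_force"],st["moment"])
E
```

```text
time_s: 2.95
position: [0.4413, -0.426, 0.2686]
tool_rot: [3.122, 0.349, 0.001]
ft_force: [0.3, -0.4, 0.8]
grip_width: 0.0002
gripper_force: 0.0
time_s: 3.95
position: [0.5579, -0.0094, 0.2687]
tool_rot: [3.122, 0.349, 0.002]
ft_force: [0.7, 0.0, -0.1]
grip_width: 0.0003
gripper_force: 0.0
{'mtx': array([[309.70691629,   0.        , 315.68101257],
       [  0.        , 309.70691629, 203.57872614],
       [  0.        ,   0.        ,   1.        ]]), 'rvec': array([-2.25746531,  1.80323315,  0.27897262]), 'tvec': array([-0.13101702,  0.47164177,  0.5619369 ]), 'shot': 5}
[ 0.5588306  -0.00256126  0.26882178] [-3.11573709 -0.36679626 -0.00464222] [0.03426821 0.2978774  0.46721402] [-0.02303983  0.00576077  0.0505789 ]
```

View pics/wrist1.png

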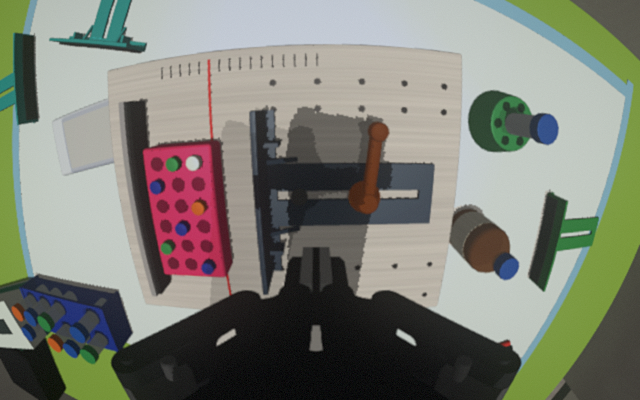

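The wrist view shows the slate fence upright at about (258,200), the red line from (208,62) to (230,292), the hub at (363,197), the knob at (379,130), and the closed fingertips at (316,250). Next I'll let the arm settle and check the pose and these points.

```bash
python3 -m crank '[0,0,0,0,0,0,0,0,0,0,0,0]'; python3 - <<'E'
from h import *
s=snapshot("wrist");s["fish"]=1;T=snapshot("top");C=snapshot("scene")
st=state();print(st["position"],st["tool_rot"],st["ft_force"])
p=np.load('shaker.npy')
def L(X): d=np.array(X[:2])-p[:2];c,q=np.cos(p[2]),np.sin(p[2]);return np.round([1e3*(c*d[0]+q*d[1]),1e3*(-q*d[0]+c*d[1]),1e3*(X[2]-.112)],1)
print('tcp',L(st["position"]))
save(s,'w2')
i=s["img"];hsv=cv2.cvtColor(i,cv2.COLOR_BGR2HSV)
# points
for y in (80,100,260,285): 
    m=cv2.inRange(hsv[y:y+1,190:245],(0,120,80),(8,255,255))[0]|cv2.inRange(hsv[y:y+1,190:245],(172,120,80),(180,255,255))[0]
    x=np.flatnonzero(m)
    if len(x) and len(x)<8: print('red',L(atz(s,(190+x.mean(),y),.112)))
for q in("fence","lever","rack"):
  for k,cam in (("w",s),("t",T)):
    for r in regions_of(cam,q)[:3]:
        m=r["region"].astype(np.uint8);b=cv2.minAreaRect(cv2.findNonZero(m));print(q,k,round(r["score"],2),np.round(r["xy"]),m.sum(),np.round(b[0]),np.round(b[1]))
cv2.imwrite('pics/c1.png',cv2.resize(i[90:310,230:430],None,fx=2.7,fy=2.7,interpolation=2))
print(proj(s,[0.5579,-.01,.269-.017]),proj(s,[0.5579,-.01,.269-.03]))
print('sceneTCP',proj(C,st["position"]));cv2.imwrite('pics/c2.png',cv2.resize(C["img"][90:260,200:420],None,fx=3.5,fy=3.5,interpolation=2))
E
```

```text
time_s: 4.3
position: [0.5569, -0.013, 0.2683]
tool_rot: [3.122, 0.345, -0.001]
ft_force: [-0.8, 0.3, -0.5]
grip_width: -0.0001
gripper_force: 0.0
[ 0.55696543 -0.01272066  0.26833398] [ 3.12209339e+00  3.44964799e-01 -2.50820713e-04] [ 0.39831971 -0.32159499 -0.04890548]
tcp [ -0.5 -40.2 156.3]
red [109.   61.3  -0. ]
red [90.  61.5 -0. ]
red [-104.9   61.4   -0. ]
fence w 0.83 [550. 234.] 3020 [564. 244.] [58. 98.]
fence w 0.81 [22. 85.] 2313 [16. 78.] [92. 36.]
fence w 0.8 [107.  34.] 2338 [96. 26.] [51. 93.]
fence t 0.94 [331. 201.] 530 [332. 201.] [53. 22.]
fence t 0.61 [232. 154.] 906 [230. 150.] [46. 48.]
fence t 0.59 [475. 200.] 1038 [479. 201.] [49. 49.]
lever w 0.79 [368. 176.] 1733 [369. 165.] [32. 92.]
lever t 0.36 [404. 166.] 605 [404. 164.] [27. 27.]
rack w 0.8 [186. 206.] 9722 [185. 209.] [137.  77.]
rack w 0.2 [368. 176.] 1751 [369. 165.] [32. 93.]
rack t 0.63 [298. 210.] 1062 [300. 213.] [45. 24.]
[313.04325636 260.88657741] [313.22191296 249.7656369 ]
sceneTCP [297.67370826 172.0249378 ]
```

View pics/c1.png

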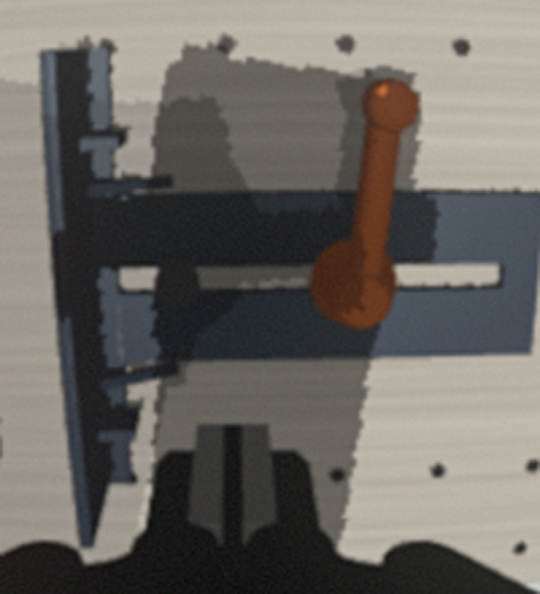

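View pics/c2.png

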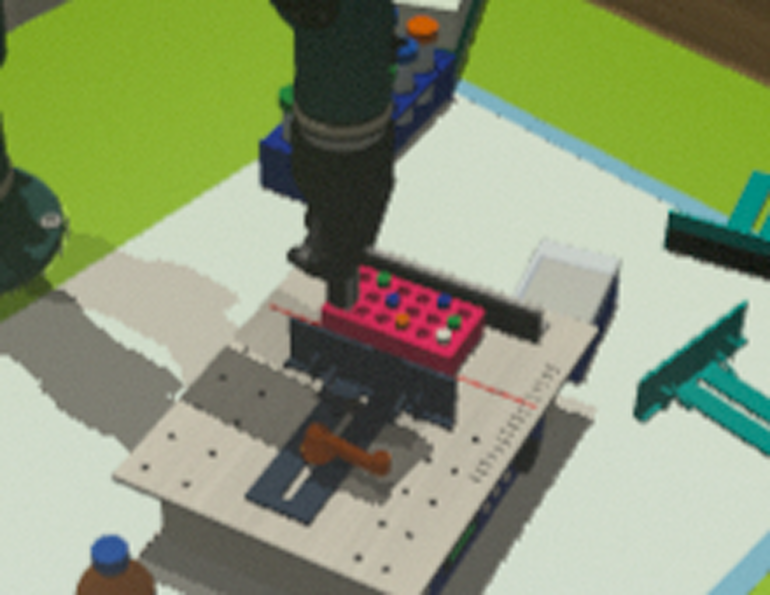

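```bash
python3 -m crank '[0,0,-2,0,0,0,0,0,-2,0,0,0,0,0,-2,0,0,0,0,0,-2,0,0,0,0,0,-1.5,0,0,0,0,0,-1,0,0,0,0,0,-0.5,0,0,0,0,0,0,0,0,0]'
python3 - <<'E'
from h import *
s=snapshot("wrist");s["fish"]=1;st=state();print(st["position"],st["tool_rot"],st["ft_force"])
p=np.load('shaker.npy');p[:2]+=.0014*np.array([-np.sin(p[2]),np.cos(p[2])])
np.save('shaker2.npy',p)
def L(X): d=np.array(X[:2])-p[:2];c,q=np.cos(p[2]),np.sin(p[2]);return np.round([1e3*(c*d[0]+q*d[1]),1e3*(-q*d[0]+c*d[1]),1e3*(X[2]-.112)],1)
print('tcp',L(st["position"]))
cv2.imwrite('pics/c3.png',cv2.resize(s["img"][100:320,220:440],None,fx=2.6,fy=2.6,interpolation=2))
E
```

```text
time_s: 5.75
position: [0.5573, -0.0111, 0.1583]
tool_rot: [3.122, 0.349, -0.0]
ft_force: [-0.8, -0.4, 0.1]
grip_width: -0.0001
gripper_force: 0.0
[ 0.55748505 -0.01106916  0.15859189] [3.12205575e+00 3.49306431e-01 9.47977975e-04] [ 0.61203642 -0.7174971  -0.56999636]
tcp [  0.4 -40.1  46.6]
```

View pics/c3.png

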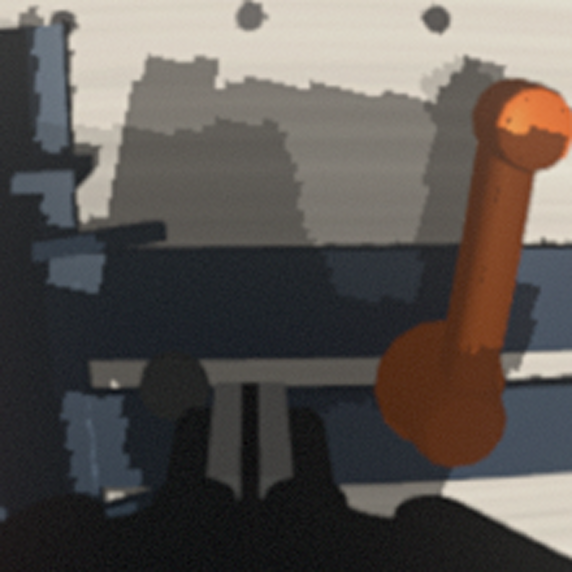

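```bash
cat > f.py <<'E'
import sys
from h import *
n=int(sys.argv[1]) if len(sys.argv)>1 else 1
p=np.load('shaker2.npy');c,q=np.cos(p[2]),np.sin(p[2])
st=state();F=[st["ft_force"]]
for _ in range(n): snapshot("top");st=state();F.append(st["ft_force"])
F=np.mean(F,0);d=st["position"][:2]-p[:2]
print('t',st["time_s"],'tcp_sh mm',np.round([1e3*(c*d[0]+q*d[1]),1e3*(-q*d[0]+c*d[1]),1e3*(st["position"][2]-.112)],2),'F_sh',np.round([c*F[0]+q*F[1],-q*F[0]+c*F[1],F[2]],2))
E
python3 -m crank '[-0.07,0.29,0,0,0,0,-0.07,0.29,0,0,0,0,-0.07,0.29,0,0,0,0,-0.07,0.29,0,0,0,0,-0.07,0.29,0,0,0,0,-0.07,0.29,0,0,0,0,-0.07,0.29,0,0,0,0,-0.07,0.29,0,0,0,0]'; python3 f.py
python3 -m crank '[-0.07,0.29,0,0,0,0,-0.07,0.29,0,0,0,0,-0.07,0.29,0,0,0,0,-0.07,0.29,0,0,0,0]'; python3 f.py
```

```text
time_s: 6.8
position: [0.5515, 0.0123, 0.1583]
tool_rot: [3.122, 0.349, -0.0]
ft_force: [-0.2, -0.4, -0.0]
grip_width: -0.0003
gripper_force: 0.0
t 6.85 tcp_sh mm [  0.14 -15.47  46.28] F_sh [-0.35  0.43 -0.25]
time_s: 7.35
position: [0.549, 0.0228, 0.1583]
tool_rot: [3.121, 0.348, 0.0]
ft_force: [0.7, -3.9, 0.3]
grip_width: 0.0005
gripper_force: 1.3
t 7.4 tcp_sh mm [ 0.13 -4.53 46.3 ] F_sh [-0.1  -3.5   0.43]
```

```bash

python3 -m crank '[-0.07,0.29,0,0,0,0,-0.07,0.29,0,0,0,0,-0.07,0.29,0,0,0,0,-0.07,0.29,0,0,0,0,-0.07,0.29,0,0,0,0,-0.07,0.29,0,0,0,0]'; python3 f.py
python3 -m crank '[-0.05,0.2,0,0,0,0,-0.05,0.2,0,0,0,0,-0.05,0.2,0,0,0,0,-0.05,0.2,0,0,0,0,-0.05,0.2,0,0,0,0,-0.05,0.2,0,0,0,0]'; python3 f.py 3
python3 -m boxes 2>/dev/null; python3 - <<'E'
from h import *
s=snapshot("wrist");s["fish"]=1
cv2.imwrite('pics/c4.png',cv2.resize(s["img"][40:330,100:420],None,fx=2,fy=2,interpolation=2))
E
```

```text
time_s: 8.15
position: [0.5445, 0.0413, 0.1583]
tool_rot: [3.122, 0.349, -0.0]
ft_force: [1.0, -2.5, -0.6]
grip_width: 0.0001
gripper_force: 1.3
t 8.2 tcp_sh mm [ 0.18 14.44 46.29] F_sh [ 0.51 -2.32 -0.29]
time_s: 8.95
position: [0.5415, 0.0532, 0.1583]
tool_rot: [3.122, 0.349, -0.0]
ft_force: [1.3, -3.4, -0.7]
grip_width: -0.0001
gripper_force: 1.3
t 9.1 tcp_sh mm [ 0.08 26.54 46.31] F_sh [ 0.18 -2.53 -0.41]
```

View pics/c4.png

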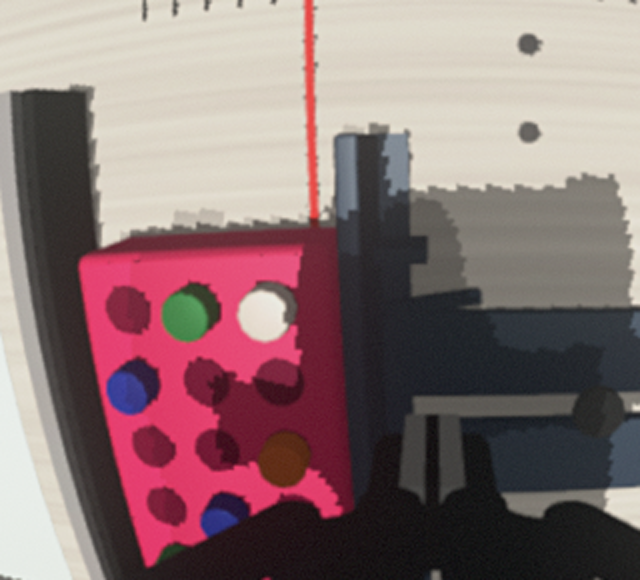

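The rack is now close to the fence, whose front is about 10-15 mm short of the red line at crop (313,200). The fingers are pushing at mid-length.

```bash

python3 -m crank '[-0.024,0.097,0,0,0,0,-0.024,0.097,0,0,0,0,-0.024,0.097,0,0,0,0,-0.024,0.097,0,0,0,0]'; python3 f.py
python3 -m crank '[-0.024,0.097,0,0,0,0,-0.024,0.097,0,0,0,0,-0.024,0.097,0,0,0,0]'; python3 f.py
python3 -m crank '[-0.012,0.049,0,0,0,0,-0.012,0.049,0,0,0,0,-0.012,0.049,0,0,0,0,-0.012,0.049,0,0,0,0]'; python3 f.py
```

```text
time_s: 9.65
position: [0.5408, 0.0563, 0.1583]
tool_rot: [3.121, 0.348, 0.0]
ft_force: [1.1, -5.2, -0.9]
grip_width: 0.0
gripper_force: 2.1
t 9.7 tcp_sh mm [4.000e-02 2.959e+01 4.631e+01] F_sh [-0.38 -4.83 -0.49]
time_s: 10.07
position: [0.5399, 0.0599, 0.1583]
tool_rot: [3.122, 0.349, -0.0]
ft_force: [1.4, -4.0, -0.6]
grip_width: -0.0002
gripper_force: 2.1
t 10.125 tcp_sh mm [1.000e-02 3.328e+01 4.629e+01] F_sh [ 0.08 -4.33 -0.94]
time_s: 10.62
position: [0.5394, 0.0618, 0.1583]
tool_rot: [3.122, 0.349, -0.0]
ft_force: [1.7, -3.4, -0.4]
grip_width: 0.0002
gripper_force: 2.2
t 10.675 tcp_sh mm [2.000e-02 3.513e+01 4.629e+01] F_sh [-0.11 -3.78 -0.55]
```

```bash

for i in 1; do python3 -m crank '[-0.012,0.049,0,0,0,0,-0.012,0.049,0,0,0,0,-0.012,0.049,0,0,0,0]'|grep force; python3 f.py;
python3 -m crank '[-0.012,0.049,0,0,0,0,-0.012,0.049,0,0,0,0]'|grep force; python3 f.py; done
```

```text
ft_force: [0.5, -4.8, -1.2]
gripper_force: 2.2
t 11.1 tcp_sh mm [1.000e-02 3.664e+01 4.629e+01] F_sh [-0.44 -4.25 -0.83]
ft_force: [0.9, -5.7, -0.2]
gripper_force: 2.9
t 11.4 tcp_sh mm [-1.00e-02  3.71e+01  4.63e+01] F_sh [-0.45 -5.76 -0.1 ]
```

```bash

python3 -m crank '[-0.006,0.025,0,0,0,0,-0.006,0.025,0,0,0,0]'|grep force; python3 f.py 2
```

```text
ft_force: [1.6, -6.2, -0.2]
gripper_force: 3.2
t 11.75 tcp_sh mm [-3.000e-02  3.710e+01  4.631e+01] F_sh [-0.08 -6.21 -0.21]
```

```bash

python3 -m crank '[-0.006,0.025,0,0,0,0,-0.006,0.025,0,0,0,0]'|grep force; python3 f.py 2
```

```text
ft_force: [1.6, -7.4, 0.2]
gripper_force: 3.6
t 12.1 tcp_sh mm [-0.1  37.16 46.29] F_sh [-0.38 -7.07 -0.26]
```

```bash

python3 -m crank '[-0.012,0.049,0,0,0,0,-0.012,0.049,0,0,0,0]'|grep force; python3 f.py 2
```

```text
ft_force: [0.8, -8.3, 0.2]
gripper_force: 4.4
t 12.45 tcp_sh mm [-0.38 37.45 46.32] F_sh [-0.67 -7.69  0.65]
```

```bash

python3 -m crank '[-0.012,0.049,0,0,0,0,0,0,0,0,0,0]'|grep force; python3 f.py 2; python3 - <<'E'
from h import *
s=snapshot("wrist");s["fish"]=1
cv2.imwrite('pics/c5.png',cv2.resize(s["img"][30:330,100:420],None,fx=2,fy=2,interpolation=2))
E
```

```text
ft_force: [0.9, -8.4, 0.7]
gripper_force: 4.5
t 12.8 tcp_sh mm [-0.42 37.42 46.32] F_sh [-0.58 -8.84  0.4 ]
```

View pics/c5.png

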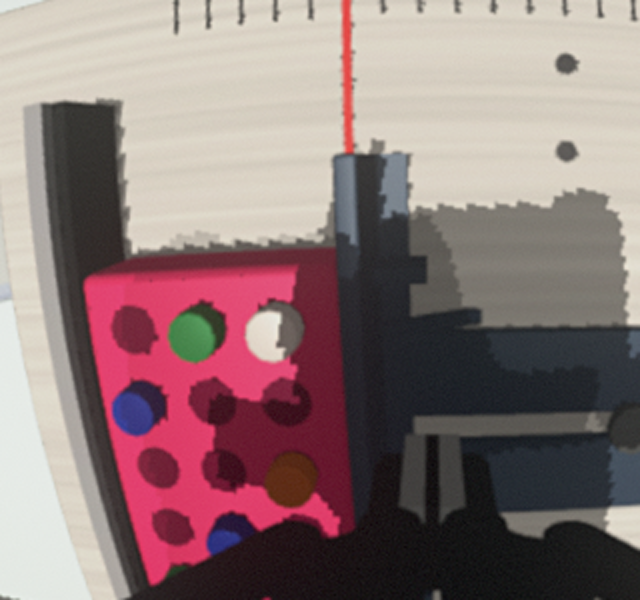

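The rack lies flat against the rail, and the fence face reaches the red line at crop (348,150). One more small push should bring it to the seating force.

```bash

python3 -m crank '[-0.012,0.049,0,0,0,0,-0.012,0.049,0,0,0,0,0,0,0,0,0,0]'|grep force; python3 f.py 2
```

```text
ft_force: [2.3, -10.7, -0.1]
gripper_force: 5.3
t 13.325 tcp_sh mm [-0.44 37.49 46.34] F_sh [ -0.5  -10.23   0.62]
```

```bash

python3 -m crank '[-0.012,0.049,0,0,0,0,0,0,0,0,0,0]'|grep force; python3 f.py 2
python3 -m crank '[0.12,-0.5,0,0,0,0,0.24,-1,0,0,0,0,0.36,-1.5,0,0,0,0,0,0,1.0,0,0,0,0,0,1.2,0,0,0,0,0,0.7,0,0,0,0,0,0,0,0,0,0,0,0,0,0,0]'; python3 f.py 2
```

```text
ft_force: [3.0, -11.9, 0.2]
gripper_force: 5.7
t 13.675 tcp_sh mm [-0.46 37.56 46.36] F_sh [ -0.05 -11.73   0.24]
time_s: 14.68
position: [0.5448, 0.0385, 0.1873]
tool_rot: [-3.122, -0.35, 0.0]
ft_force: [-0.4, 0.7, 0.2]
grip_width: -0.0003
gripper_force: 0.0
t 14.775 tcp_sh mm [-0.33 10.94 75.  ] F_sh [-0.26  0.13  0.01]
```

```bash

python3 -m crank '[0.8,-0.52,0,0,0,-0.02,1.6,-1.2,0,0,0,-0.02,1.8,-1.3,0,0,0,-0.02,1.7,-1.2,0,0,0,-0.02,1.2,-0.85,0,0,0,-0.02,0.66,-0.46,0,0,0,-0.01,0,0,0,0,0,0,0,0,0,0,0,0]'; python3 f.py 1
python3 - <<'E'
from h import *
s=snapshot("wrist");s["fish"]=1
p=np.load('shaker2.npy')
def L(X): d=np.array(X[:2])-p[:2];c,q=np.cos(p[2]),np.sin(p[2]);return np.round([1e3*(c*d[0]+q*d[1]),1e3*(-q*d[0]+c*d[1]),1e3*(X[2]-.112)],1)
hsv=cv2.cvtColor(s["img"],cv2.COLOR_BGR2HSV);m=cv2.inRange(hsv,(3,150,60),(14,255,255))
n,lab,stt,cen=cv2.connectedComponentsWithStats(m)
for i in np.argsort(-stt[1:,4])[:3]+1: print(stt[i],cen[i])
import math
w=lambda x,y,z:[p[0]+math.cos(p[2])*x-math.sin(p[2])*y,p[1]+math.sin(p[2])*x+math.cos(p[2])*y,.112+z]
im=s["img"].copy()
for P in((.0615,-.0895,.033),(0,-.082,.025),(.055,-.0885,.025)): cv2.circle(im,tuple(int(v) for v in proj(s,w(*P))),3,(255,255,0),-1)
cv2.imwrite('pics/c6.png',cv2.resize(im[90:330,200:480],None,fx=2.5,fy=2.5,interpolation=2))
E
```

```text
time_s: 15.78
position: [0.622, -0.0164, 0.1872]
tool_rot: [-3.136, -0.178, 0.002]
ft_force: [-0.2, 0.3, -0.4]
grip_width: -0.0001
gripper_force: 0.0
t 15.825 tcp_sh mm [ 61.82 -60.41  75.24] F_sh [-0.37  0.54  0.04]
[ 351  224   28   74 1330] [363.44661654 258.62781955]
[147 322  13  14 108] [153.0462963  329.16666667]
[ 20 378  12  16  76] [ 25.57894737 385.96052632]
```

View pics/c6.png

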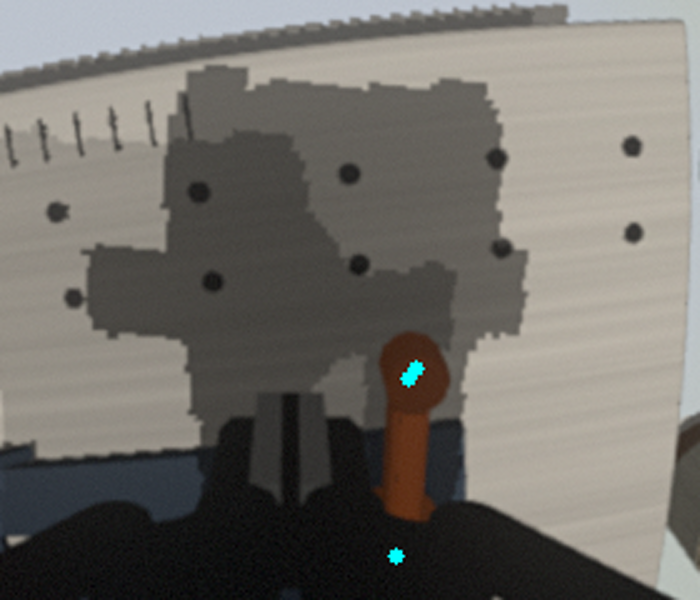

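The projected knob point falls on the orange knob at crop (413,373), and the fingers stand clear on its +y side, so I can lower beside it.

```bash

python3 -m crank '[0,0,-1.2,0,0,0,0,0,-1.4,0,0,0,0,0,-1.2,0,0,0,0,0,-0.6,0,0,0,0,0,-0.2,0,0,0,0,0,0,0,0,0]'; python3 f.py 2
python3 -m crank '[0.05,-0.2,0,0,0,0,0.05,-0.2,0,0,0,0,0,0,0,0,0,0]'; python3 f.py 2
```

```text
time_s: 16.62
position: [0.6229, -0.0171, 0.1413]
tool_rot: [3.137, 0.177, 0.0]
ft_force: [-0.2, 0.2, -0.5]
grip_width: -0.0001
gripper_force: 0.0
t 16.725 tcp_sh mm [ 62.69 -61.36  29.72] F_sh [-0.31  0.39 -0.2 ]
time_s: 17.1
position: [0.6238, -0.0215, 0.1415]
tool_rot: [3.136, 0.176, 0.001]
ft_force: [0.6, 0.1, -0.2]
grip_width: 0.0002
gripper_force: 0.0
t 17.2 tcp_sh mm [ 62.38 -65.48  29.35] F_sh [0.05 0.04 0.37]
```

```bash
cat > l.py <<'E'
import sys
from h import *
from scipy.optimize import brentq
dl=float(sys.argv[1]);N=int(sys.argv[2]);k=int(sys.argv[3]) if len(sys.argv)>3 else 2
p=np.load('shaker2.npy');R=lambda a:np.array([[np.cos(a),-np.sin(a)],[np.sin(a),np.cos(a)]])
stud=p[:2]+R(p[2])@[0,-.082]
F=[];st=state();F.append(st["ft_force"])
for _ in range(k): snapshot("top");st=state();F.append(st["ft_force"])
F=np.mean(F,0);rel=st["position"][:2]-stud
yaw=2*np.arctan2(st["tool_rot"][1],st["tool_rot"][0]);yaw=(yaw+np.pi)%(2*np.pi)-np.pi
# face normal along tool y; contact on knob
phi=np.arctan2(rel[1],rel[0]);th=phi-np.arcsin(.0225/np.linalg.norm(rel))
u=R(th)@[1,0];n=R(th)@[0,1];cp=.062*u+.008*n
print('t',round(st["time_s"],2),'z',round(st["position"][2],4),'theta_world',round(th,3),'yaw',round(yaw,3),'radial mm',round(1e3*rel@u,1),'F_t,F_r,Fz',np.round([F[:2]@n,F[:2]@u,F[2]],2),'Feq55',round((cp[0]*F[1]-cp[1]*F[0])/.055,2),'q7',round(st["qpos"][6],2))
for i in range(N): 
    d=R(dl)@rel-rel;rel=rel+d;print('row cm',np.round(100*d,2),dl)
E
python3 l.py -0.08 4 0
```

```text
t 17.2 z 0.1414 theta_world 0.14 yaw 0.113 radial mm 60.5 F_t,F_r,Fz [-0.53 -0.15  0.54] Feq55 -0.57 q7 -1.54
row cm [ 0.23 -0.46] -0.08
row cm [ 0.19 -0.48] -0.08
row cm [ 0.15 -0.49] -0.08
row cm [ 0.11 -0.5 ] -0.08
```

```bash

python3 -m crank '[0,0,1.2,0,0,0,0,0,1.4,0,0,0,0,0,0.9,0,0,0,0,0,0,0,0,0.1,0,0,0,0,0,0.17,0,0,0,0,0,0.17,0,0,0,0,0,0.17,0,0,0,0,0,0.17]'; python3 l.py -.08 0 0
python3 -m crank '[0,0,0,0,0,0.17,0,0,0,0,0,0.17,0,0,0,0,0,0.17,0,0,0,0,0,0.17,0,0,0,0,0,0.1,0,0,0,0,0,0]'; python3 l.py -.08 0 0
```

```text
time_s: 18.2
position: [0.6239, -0.0212, 0.1771]
tool_rot: [2.829, 1.364, 0.001]
ft_force: [-0.4, -0.2, 0.2]
grip_width: -0.0005
gripper_force: 0.0
t 18.2 z 0.1771 theta_world 0.139 yaw 0.898 radial mm 60.7 F_t,F_r,Fz [-0.14 -0.39  0.15] Feq55 -0.1 q7 -0.91
time_s: 18.95
position: [0.6238, -0.0214, 0.1768]
tool_rot: [2.107, 2.33, 0.0]
ft_force: [0.9, 0.6, 0.2]
grip_width: 0.0002
gripper_force: 0.0
t 18.95 z 0.1768 theta_world 0.136 yaw 1.671 radial mm 60.5 F_t,F_r,Fz [0.49 0.97 0.24] Feq55 0.41 q7 -0.29
```

```bash
sed -i 's/\.0225/.019/' l.py
python3 -m crank '[0,0,-1.2,0,0,0,0,0,-1.4,0,0,0,0,0,-0.7,0,0,0,0,0,-0.2,0,0,0,0,0,0,0,0,0]'; python3 l.py -.08 1 1
python3 -m crank '[0.05,-0.22,0,0,0,0,0.05,-0.22,0,0,0,0,0.03,-0.15,0,0,0,0,0,0,0,0,0,0]'|tail -3; python3 l.py -.08 3 2
```

```text
time_s: 19.58
position: [0.6237, -0.0209, 0.1411]
tool_rot: [-2.105, -2.332, 0.0]
ft_force: [-0.0, 1.1, 0.0]
grip_width: 0.0
gripper_force: 0.0
t 19.62 z 0.1414 theta_world 0.201 yaw 1.673 radial mm 62.0 F_t,F_r,Fz [ 0.88 -0.29  0.05] Feq55 1.03 q7 -0.32
row cm [ 0.23 -0.46] -0.08
ft_force: [-0.5, 0.7, 0.5]
grip_width: -0.0001
gripper_force: 0.2
t 20.23 z 0.1414 theta_world 0.103 yaw 1.673 radial mm 60.4 F_t,F_r,Fz [ 0.58 -0.47  0.12] Feq55 0.73 q7 -0.31
row cm [ 0.18 -0.47] -0.08
row cm [ 0.14 -0.49] -0.08
row cm [ 0.1 -0.5] -0.08
```

```bash

python3 -m crank '[0.2,-0.47,0,0,0,-0.08,0.16,-0.49,0,0,0,-0.08,0.12,-0.5,0,0,0,-0.08]'|tail -3; python3 l.py -.08 3 2
```

```text
ft_force: [0.2, 2.3, -2.2]
grip_width: 0.0001
gripper_force: 0.9
t 20.7 z 0.141 theta_world -0.139 yaw 1.433 radial mm 60.6 F_t,F_r,Fz [ 1.08 -0.7  -1.09] Feq55 1.31 q7 -0.48
row cm [ 0.06 -0.5 ] -0.08
row cm [ 0.02 -0.51] -0.08
row cm [-0.02 -0.51] -0.08
```

```bash

python3 -m crank '[0.06,-0.5,0,0,0,-0.08,0.02,-0.51,0,0,0,-0.08,-0.02,-0.51,0,0,0,-0.08]'|tail -3; python3 l.py -.08 3 2
```

```text
ft_force: [0.8, 1.4, -1.7]
grip_width: 0.0002
gripper_force: 0.9
t 21.18 z 0.1412 theta_world -0.379 yaw 1.194 radial mm 60.7 F_t,F_r,Fz [ 1.26  0.35 -1.4 ] Feq55 1.36 q7 -0.64
row cm [-0.06 -0.51] -0.08
row cm [-0.1 -0.5] -0.08
row cm [-0.14 -0.49] -0.08
```

```bash

python3 -m crank '[-0.06,-0.51,0,0,0,-0.08,-0.1,-0.5,0,0,0,-0.08,-0.14,-0.49,0,0,0,-0.08]'|tail -3; python3 l.py -.08 3 2
```

```text
ft_force: [1.7, 1.4, -1.6]
grip_width: -0.0001
gripper_force: 0.9
t 21.65 z 0.1413 theta_world -0.62 yaw 0.955 radial mm 60.8 F_t,F_r,Fz [ 1.57  0.17 -1.12] Feq55 1.75 q7 -0.8
row cm [-0.18 -0.48] -0.08
row cm [-0.22 -0.46] -0.08
row cm [-0.25 -0.44] -0.08
```

```bash

python3 -m crank '[-0.18,-0.48,0,0,0,-0.08,-0.22,-0.46,0,0,0,-0.08,-0.25,-0.44,0,0,0,-0.08]'|tail -3; python3 l.py -.08 3 2
```

```text
ft_force: [2.8, 2.1, -3.4]
grip_width: 0.0002
gripper_force: 1.5
t 22.12 z 0.1414 theta_world -0.85 yaw 0.716 radial mm 61.0 F_t,F_r,Fz [ 2.55  0.2  -2.08] Feq55 2.84 q7 -0.96
row cm [-0.28 -0.42] -0.08
row cm [-0.32 -0.4 ] -0.08
row cm [-0.35 -0.37] -0.08
```

```bash

python3 -m crank '[-0.28,-0.42,0,0,0,-0.08,-0.32,-0.4,0,0,0,-0.08]'|tail -3; python3 l.py -.04 4 3
```

```text
ft_force: [4.9, 3.4, -5.2]
grip_width: -0.0
gripper_force: 3.2
t 22.52 z 0.1416 theta_world -0.976 yaw 0.557 radial mm 61.4 F_t,F_r,Fz [ 5.53  0.42 -3.96] Feq55 6.17 q7 -1.07
row cm [-0.16 -0.2 ] -0.04
row cm [-0.17 -0.19] -0.04
row cm [-0.18 -0.18] -0.04
row cm [-0.19 -0.18] -0.04
```

```bash

python3 -m crank '[-0.16,-0.2,0,0,0,-0.03,-0.17,-0.19,0,0,0,-0.04,-0.18,-0.18,0,0,0,-0.04]'|tail -3; python3 l.py -.04 3 5
```

```text
ft_force: [6.9, 4.2, -5.6]
grip_width: -0.0
gripper_force: 4.4
t 23.15 z 0.1418 theta_world -1.061 yaw 0.448 radial mm 61.8 F_t,F_r,Fz [ 8.19 -0.42 -5.39] Feq55 9.29 q7 -1.15
row cm [-0.18 -0.18] -0.04
row cm [-0.19 -0.18] -0.04
row cm [-0.2  -0.17] -0.04
```

```bash

python3 -m crank '[-0.18,-0.18,0,0,0,-0.01,-0.08,-0.08,0,0,0,0]'|tail -3; python3 l.py -.02 2 6
```

```text
ft_force: [8.1, 5.8, -5.5]
grip_width: 0.0001
gripper_force: 5.0
t 23.7 z 0.1418 theta_world -1.1 yaw 0.439 radial mm 61.5 F_t,F_r,Fz [ 9.36 -1.7  -6.05] Feq55 10.8 q7 -1.15
row cm [-0.09 -0.09] -0.02
row cm [-0.1  -0.09] -0.02
```

```bash

python3 -m crank '[0.2,0.2,0,0,0,0,0.4,0.4,0,0,0,0,0.4,0.4,0,0,0,0,0,0,0,0,0,0,0,0,1.5,0,0,0,0,0,2.5,0,0,0,0,0,3,0,0,0,0,0,3,0,0,0]'|head -3
python3 -m crank '[-1,2,1,0,0,0,-2,3,1,0,0,0,-2,3,0,0,0,0,-1,2,0,0,0,0,0,0,0,0,0,0,0,0,0,0,0,0]'
python3 - <<'E'
from h import *
s=snapshot("wrist");T=snapshot("top");st=state();print(st["ft_force"],st["position"])
a=cv2.resize(T["img"][90:290,225:465],None,fx=2.4,fy=2.4,interpolation=2)
cv2.imwrite('pics/c7.png',np.hstack([cv2.resize(s["img"],None,fx=.625*0+.3,fy=.3) if 0 else a]));save(s,'w7')
S=snapshot("scene");b=cv2.resize(S["img"][140:270,220:380],None,fx=2.4*.5,fy=1.2)
c=cv2.resize(s["img"],(768*5//10+16,250))
cv2.imwrite('pics/c7.png',np.hstack([cv2.resize(T["img"][100:280,240:440],(400,360),interpolation=2),cv2.resize(S["img"][130:310,220:420],(400,360),interpolation=2)]))
E
```

```text
time_s: 24.7
position: [0.6169, -0.0925, 0.2433]
tool_rot: [3.068, 0.674, 0.0]
time_s: 25.45
position: [0.557, 0.0075, 0.2612]
tool_rot: [3.068, 0.674, -0.001]
ft_force: [-0.3, 0.0, -0.0]
grip_width: -0.0003
gripper_force: 0.0
[ 0.47639123 -1.4134677  -0.19081035] [0.55745713 0.00677662 0.26116037]
```

View pics/c7.png

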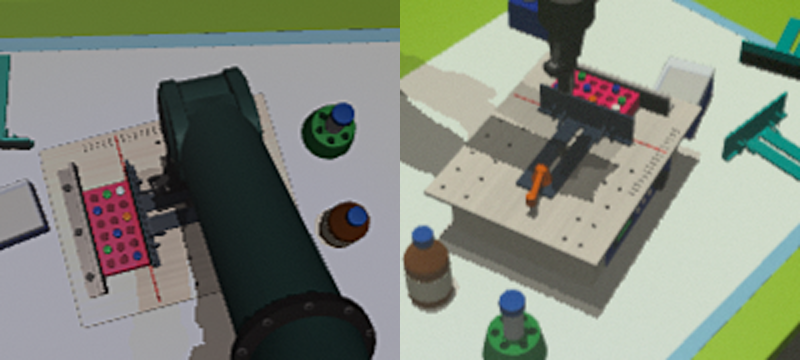

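The rack sits flat between the rail and the fence at the red line. The lever is swung round, the gripper is clear, and the bystanders are where they were, so I'm handing in.

```bash
python3 -c "from plant import finish_job; print(finish_job())"
```

```text
the job is handed in; nothing more can be done
None
```

I slid the fence to the red line and seated the rack against the rail at about 7 N above drag, then swung the lever clockwise to about 10.8 N, let go and handed the job in; the arm touches nothing and the tube stand, tip box and bottle were left alone.

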